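# Load round bar into the collet fixture

### The job

Lay the thick round bar gently in the two V-rests behind the collet fixture and let go of it, then feed it straight through the open collet until it butts against the swing stop. Holding that depth, close the collet lever fully, and last swing the stop right down out of the way, leaving the lever closed and the bar where it was clamped. Leave the hex bar, the thin rod and everything else on the bench where they are.

Things in the scene. Friction and masses are not known exactly. Their poses are not given: they have to be found in the camera images.
- bar_mid (a point): Centre of the loose round aluminium bar to load: 20 mm diameter, 220 mm long, 0.15 to 0.25 kg, ends alike, y along it. It starts in any of the three places of the wooden cradle, axis 45 mm above the bench: the thickest round and the longest of the three bars. Grip it near its centre from above: the neighbours' axes are 52 mm away; 98 mm of bar are free between the saddles, 21 mm of air beneath.
- hex_mid (a point): Centre of the loose hexagonal aluminium bar in the cradle, 19 mm across flats, 170 mm long, y along it. Leave it in the cradle.
- thin_mid (a point): Centre of the loose thin round aluminium rod in the cradle, 12 mm diameter, 200 mm long, y along it. Leave it in the cradle.
- cradle: Fixed wooden stock cradle, 145 x 190 mm, origin at the centre of its underside; three bar places at x = -52, 0 and +52 mm, the bars lying along its y axis in V notches of two saddles 120 mm apart.
- fixture: Fixed collet fixture on a 70 mm wide steel rail; origin on the bench under the collet axis, at the headstock's rear. y = feed direction; the axis is 80 mm above the bench at x = 0. Along y (mm): V-rests 30 long centred at -235 and -125, bell mouth -62, drum in the lever's yoke -60 to 0, grey headstock 0 to 70 (up to 130 high), collet nose to 96, stop face 125. The bore clears the bar by 0.8 mm.
- rest_mid (a point): Point on the collet axis half-way between the V-rests, 80 mm above the bench, y = feed direction: the bar's middle goes here when laid (front end then 8 mm short of the bell mouth). 80 mm are free between the rests for the fingers. The V edges lie 3 mm below the axis, 11 mm to either side, so the upper half of its rear end can be pushed over the rests. A bar in the rests is in line with the bore.
- mouth (a point): Centre of the bell mouth at the rear of the spindle, on the collet axis; y = feed direction. With the bar against the stop, 33 mm of it still stand out behind the mouth.
- stop_point (a point): Fixed point on the collet axis where the face of the swing stop stands while it is upright; y = feed direction. The bar's front end must come here, so its middle ends 110 mm behind it along y.
- lever_ball (a point): Centre of the black ball, 32 mm diameter, on the end of the collet lever, 140 mm above the bench on the robot's side of the fixture, carried by a 12 mm rod from the fixture. The lever swings level about an upright pin at x = +60, y = -35 mm in the fixture's frame, 205 mm from the ball. Push the ball towards the fixture's -y to close.
- lever (a joint): Collet lever, rad: 0 = fully open, 0.32 = fully closed (end of travel, ball 66 mm farther towards the fixture's -y). It stays where it is left; 2 to 4 N at the ball move it. The collet lets the bar in below 0.1 and grips it from about 0.25.
- stop_pin (a point): Middle of the stop's handle pin, 12 mm diameter, 40 mm long (then a black cap, 18 mm diameter, 8 mm), which sticks out along the feed direction from the top of the stop arm: 127 mm above the bench while upright, 38 mm beyond stop_point along y. The arm turns about the rod 95 mm below the pin, parallel to the feed.
- stop (a joint): Swing stop, rad: 0 = upright in line with the bar (its start, an end of travel); it grows as the top is pushed towards the fixture's +x (away from the robot) and down, to 1.3 = folded down out of the way. About 2 N at the pin move it; it mostly stays where left, but may drop on when well over.
- sanding_block: Black rubber sanding block, 85 x 60 x 55 mm, loose bystander.
- spanner: Steel spanner 190 mm long, lying flat, loose bystander.
- mallet: Rubber mallet with a wooden handle, 270 mm long, 35 mm high, loose bystander beyond the fixture.
- oil_bottle: White plastic bottle, 60 mm diameter, 150 mm tall, loose bystander to the right of the fixture, beside the cradle.
- spacer: Aluminium spacer ring, 32 mm diameter, 28 mm high, loose bystander.
- caliper: Steel caliper 230 mm long lying flat, loose bystander.
Mind the look-alikes: they are no part of the job. What is shaped like the part that bears bar_mid but pink is not meant.

How it is judged:
On the way, in this order (a step that is already met when the one before it is completed fails the run):
1. the round bar lies in both V-rests, let go, still behind the fixture (x of bar_mid in the frame of rest_mid between -0.003 and 0.003 m and z of bar_mid in the frame of rest_mid between -0.003 and 0.003 m and y of bar_mid in the frame of rest_mid between -0.03 and 0.02 m and angle between the y axis of bar_mid and the y axis of rest_mid, either way round below 0.03 rad and contact force between the fingers and bar below 0.1 N), for 0.2 s.
2. the bar has been pushed through the open collet up to the upright stop (y of bar_mid in the frame of stop_point between -0.112 and -0.108 m and x of bar_mid in the frame of stop_point between -0.003 and 0.003 m and z of bar_mid in the frame of stop_point between -0.003 and 0.003 m and angle between the y axis of bar_mid and the y axis of stop_point, either way round below 0.03 rad and value of joint stop below 0.1 rad and value of joint lever below 0.2 rad), for 0.1 s.
3. the lever is fully closed with the bar still at the upright stop (y of bar_mid in the frame of stop_point between -0.112 and -0.108 m and x of bar_mid in the frame of stop_point between -0.003 and 0.003 m and z of bar_mid in the frame of stop_point between -0.003 and 0.003 m and angle between the y axis of bar_mid and the y axis of stop_point, either way round below 0.03 rad and value of joint stop below 0.1 rad and value of joint lever above 0.29 rad), for 0.2 s.
At the end, for the whole second after the job is handed in: Round bar in the collet, front end within 2 mm of the stop point and middle within 3 mm of the collet axis, at rest, let go; lever above 0.29 rad; stop swung down beyond 1.0 rad; hex bar and thin rod moved less than 10 mm, other things less than 20 mm (y of bar_mid in the frame of stop_point between -0.112 and -0.108 m and x of bar_mid in the frame of stop_point between -0.003 and 0.003 m and z of bar_mid in the frame of stop_point between -0.003 and 0.003 m and angle between the y axis of bar_mid and the y axis of stop_point, either way round below 0.03 rad and value of joint lever above 0.29 rad and contact force between the fingers and bar below 0.1 N and value of joint stop above 1 rad and linear speed of bar below 0.01 m/s); the robot touches nothing.
It fails at once if the hex bar or the thin rod was shifted by more than 10 mm (distance of any of hex_mid, thin_mid from where it was at the start of the episode above 0.01 m).
It fails at once if a bystander was shifted by more than 20 mm (distance of any of sanding_block, spanner, mallet, oil_bottle, spacer, caliper from where it was at the start of the episode above 0.02 m).
It fails at once if the bar was dropped or flung (faster than 0.6 m/s while not held or pushed) (contact force between the fingers and bar below 0.1 N and linear speed of bar above 0.6 m/s).
It also fails if it takes over 54 s, if anything falls off the work surface, if the arm or the gripper's body presses on something with over 40 N, if the wrist force passes 120 N, or if a joint passes its speed limit or range.

### The arm

A 7-joint arm with a two-finger parallel gripper is mounted at the origin on the work surface. World frame = base frame: x ahead of the robot, y to its left, z up, the work surface at z = 0. Lengths are in m, angles in rad, forces in N, time in s.
With the tool pointing down it reaches from about 0.4 to 0.875 m from the base axis. Payload 4.4 kg.
Tool frame: the origin (TCP) lies at the centre of the arm's flange, where the gripper is bolted on; the fingertips stand 173 mm ahead of it and the grasp point (between the pads) lies 155 mm ahead of it (manip.grip_depth is the distance from the TCP to the grasp point, in m); z points along the fingers, y is the direction in which the jaws open and shut (so a half turn about z gives the same grasp; the last joint's range is limited). The gripper opens to 85 mm and grips with 20 to 120 N. Pads are 22 mm wide; open, the fingers measure 114 mm over their backs; the gripper's body (76 mm by 85 mm) begins 54 mm behind the grasp point. The pads swing forward as they close: fully open they stand 13 mm farther back than shut.
Start: joints at [-1.327, 0.628, 0.038, 1.517, -0.027, 0.996, -0.02], TCP at [0.198, 0.619, 0.405] pointing down, gripper open.
Joint ranges: [-3.06, 3.06], [-0.37, 2.12], [-1.25, 1.32], [0.18, 2.47], [-1.1, 4.24], [0.23, 1.98], [-2.94, 2.94]. Speed limits (rad/s): [2.57, 2.57, 3.14, 3.14, 3.14, 3.14, 3.14].

### API

Orientations are given as a 3x3 rotation matrix whose columns are the frame's x, y, z axes.
In Python, from station import manip gives the robot as it stands.
- The arm moves only by the tool arm_command, never from a script. Its arguments are lists of equal length, an entry for each row: "delta_pos": the shift along the tool's x, y, z in cm, a list of three; "twist": the turn, a rotation vector about the tool's x, y, z in rad, a list of three; "fingers": the closure in counts, from 0 (fully open) to 255 (shut). A call has 1 to 10 rows; each row is the pose to reach, as a shift and turn from the pose commanded when the call began, along the tool's axes at that moment; what a row does not reach only later rows make up. A row lasts 1/8 s, in which the tool goes at most 62.5 mm and 10.7 degrees, less where a joint would pass 70% of its speed; a pose out of reach is approached as far as the arm can. A call with a gripper value outside its range is refused whole. The fingers move at their own pace and stop on an object; "newtons" is the grip in N (left out, the last holds). Time passes only in rows, so rows that repeat a pose let the fingers close. It gives the time, the measured TCP pose, the force and the opening at its end, in the units of the state.
- manip.sense(): the state, without advancing time (a new reading comes with each control period).
- manip.grab_frame(name): name is "side" or "top"; returns a dict with "pixels" (400x640x3 uint8, blue, green, red), "camera_matrix" (3x3 intrinsics, pixels), "position" and "rotation" of the camera in the world. Camera axes: x right, y down, z forward; pixel columns grow to the right and rows downward; lengths in m; the calibration is good to about 2 mm. A picture is of the moment at which its call begins. There is no depth.
- manip.close_job(): hands the job in, once; it reports no verdict.
The state is a dict: "time": time; "qpos": joint angles; "qvel": joint speeds; "joint_torque": joint torques, N m; "tool_pos": TCP position; "eef_rot": TCP orientation; "force": force on the tool from outside, world axes, zero at the start; "moment": the same for the moment, N m; "finger_gap": opening from 0.0 (shut) to 1.0 (fully open).
Only numpy, scipy, OpenCV 4.12 (cv2) and the standard library are available. Lean on these libraries where they do the work, as an engineer would, in place of code of your own. Each camera call takes 0.05 s, during which the arm holds its last target. There are 200 camera calls.

## Working session

There is one attempt and no reset: what is moved stays moved. The work goes in short steps, Python scripts to look and compute and a tool call to move; the robot and the scene stay as the last step left them, time stands still between calls to the robot, and variables do not carry over. Pictures are saved under pics/ and viewed, about 8 in all and at most 12, crops included, and the job is handed in when it is done.

Besides the shell and the picture viewer there is one more tool, called after ">>>" by a JSON object that holds its "fn" and its "kwargs", one argument or row to a line. arm_command: Moves the arm, as the interface text tells. Its arguments: {"type":"object","properties":{"delta_pos":{"type":"array"},"twist":{"type":"array"},"fingers":{"type":"array"},"newtons":{"type":"number"}},"required":["delta_pos","twist","fingers"]}

```bash
mkdir -p pics
cat > h.py <<'E'
import numpy as np, cv2, pickle
from station import manip
def grab(n,tag):
    f=manip.grab_frame(n); cv2.imwrite(f'pics/{tag}.png',f['pixels']); pickle.dump(f,open(f'pics/{tag}.pkl','wb')); return f
def load(tag): return pickle.load(open(f'pics/{tag}.pkl','rb'))
def ray(f,uv):
    K=np.array(f['camera_matrix']);R=np.array(f['rotation'])
    d=R@np.linalg.inv(K)@np.array([uv[0],uv[1],1.]); return np.array(f['position']),d/np.linalg.norm(d)
def plane(f,uv,z):
    o,d=ray(f,uv); return o+d*(z-o[2])/d[2]
def proj(f,p):
    K=np.array(f['camera_matrix']);R=np.array(f['rotation'])
    c=K@(R.T@(np.array(p)-np.array(f['position']))); return c[:2]/c[2]
def two(f1,a,f2,b):
    o1,d1=ray(f1,a);o2,d2=ray(f2,b)
    s,t=np.linalg.lstsq(np.stack([d1,-d2],1),o2-o1,rcond=None)[0]
    p,q=o1+s*d1,o2+t*d2; return (p+q)/2,np.linalg.norm(p-q)
E
python3 - <<'E'
from h import *
np.set_printoptions(precision=4,suppress=True)
for n in('side','top'):
    f=grab(n,n+'0');print(n,np.array(f['camera_matrix']),f['position'],np.array(f['rotation']))
s=manip.sense();print(s)
E
```

```text
side [[382.5847   0.     321.0005]
 [  0.     382.5847 202.763 ]
 [  0.       0.       1.    ]] [-0.1314 -0.939   0.8892] [[ 0.8095 -0.3408  0.4781]
 [-0.5871 -0.4712  0.6582]
 [ 0.0009 -0.8135 -0.5816]]
top [[367.7485   0.     317.2283]
 [  0.     367.7485 194.1947]
 [  0.       0.       1.    ]] [ 0.289  -0.0293  1.1269] [[-0.0028 -0.975   0.222 ]
 [-1.      0.0022 -0.003 ]
 [ 0.0024 -0.2221 -0.975 ]]
{'time': 0.1, 'qpos': array([-1.3268,  0.6293,  0.0384,  1.5183, -0.027 ,  0.9963, -0.02  ]), 'qvel': array([-0.0005, -0.0024, -0.0014, -0.0008,  0.0007, -0.0033, -0.0018]), 'joint_torque': array([  0.004 , -56.4534,   1.2308, -19.3973,   0.0114,   0.0053,
        -0.    ]), 'tool_pos': array([0.198 , 0.6188, 0.4039]), 'eef_rot': array([[-0.9524,  0.3048, -0.0006],
       [ 0.3049,  0.9524, -0.0017],
       [ 0.    , -0.0018, -1.    ]]), 'force': array([-0.6005,  0.0861, -0.8095]), 'moment': array([-0.0579,  0.0236,  0.0139]), 'finger_gap': 0.9983117916485282}
```

View pics/top0.png

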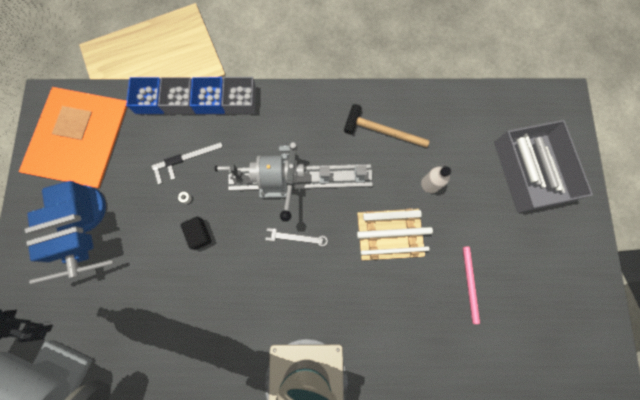

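View pics/side0.png

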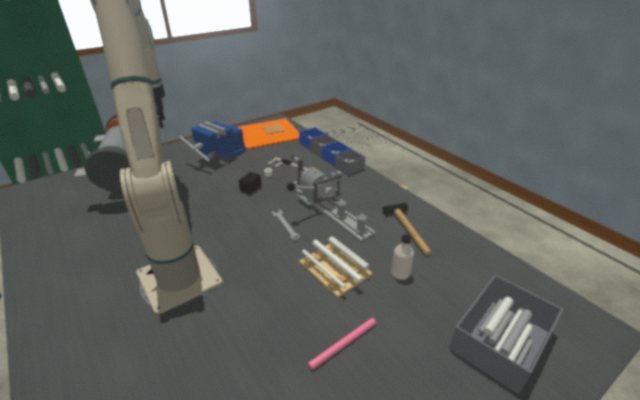

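Top view: the cradle is at (392,233) with three bars at rows ≈215, 232 and 251. The fixture rail runs from x=228 to 372 at row ≈176, with the ball at (285,215). The pink rod at (471,285) and the bars in the box at (540,165) are look-alikes. Next I'll enlarge the cradle and fixture.

Run:
```python
from h import *
a=load('top0')['pixels'];b=load('side0')['pixels']
A=cv2.resize(a[140:270,205:445],None,fx=3.3,fy=3.3,interpolation=cv2.INTER_CUBIC)
cv2.imwrite('pics/c1.png',A[:, :800])
B=cv2.resize(b[145:300,235:415],None,fx=3.8,fy=3.8,interpolation=cv2.INTER_CUBIC)
cv2.imwrite('pics/c2.png',B)
```

```text
(no output)
```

View pics/c1.png

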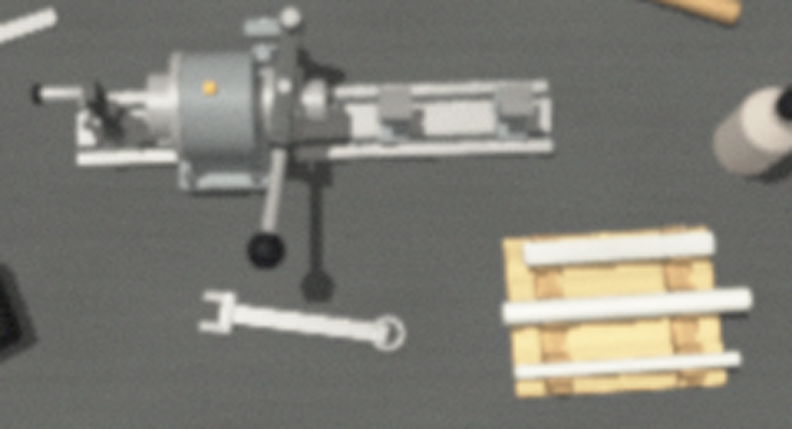

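View pics/c2.png

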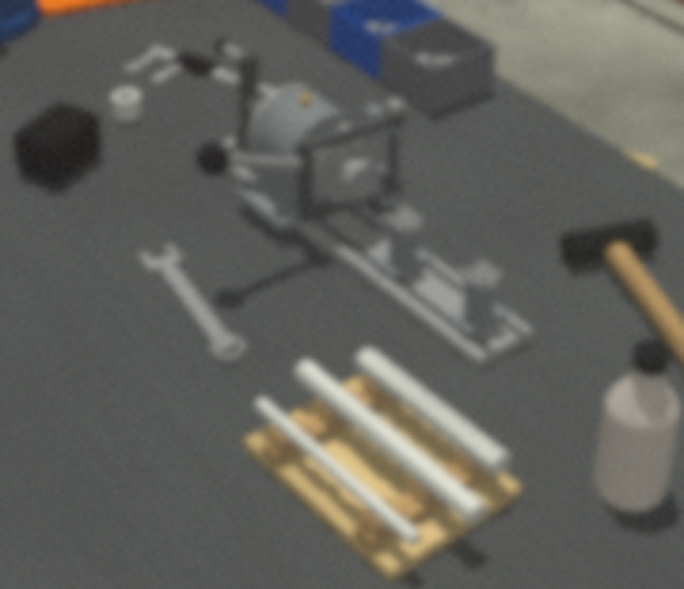

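The enlarged crops show three bars in the cradle:
- **Top-view row 215:** thick but short, so this is the hex bar (170 mm).
- **Row 232, ends (357,234) and (433,230):** thick, round and the longest, so this is the target bar.
- **Row 251:** the thin rod.

The crop confirms the middle bar. Next I'll measure it and the fixture.

Run:
```python
from h import *
np.set_printoptions(precision=4,suppress=True)
t=load('top0');s=load('side0')
def bars(f,x0,y0,x1,y1,tag,thr=175):
    p=f['pixels'][y0:y1,x0:x1]; p=cv2.resize(p,None,fx=6,fy=6,interpolation=cv2.INTER_CUBIC)
    h=cv2.cvtColor(p,cv2.COLOR_BGR2HSV); m=((h[...,2]>thr)&(h[...,1]<45)).astype(np.uint8)
    for c in cv2.findContours(m,cv2.RETR_EXTERNAL,cv2.CHAIN_APPROX_NONE)[0]:
        if cv2.contourArea(c)<1500: continue
        r=cv2.minAreaRect(c); b=cv2.boxPoints(r); 
        e=sorted([(b[i]+b[(i+1)%4])/2 for i in range(4)],key=lambda q:np.linalg.norm(q-r[0]))[2:]
        e=[(q+.5)/6-.5+[x0,y0] for q in e]; w=min(r[1])/6
        P=[plane(f,q,.045) for q in e]
        print(tag,'uv',np.array(e).ravel(),'w',w,'mid',(P[0]+P[1])/2,'len',np.linalg.norm(P[0]-P[1]),'yaw(y axis from +y)',np.degrees(np.arctan2((P[0]-P[1])[0],(P[0]-P[1])[1])))
bars(t,350,203,440,265,'top'); bars(s,295,232,375,292,'side')
# dark blobs
def dark(f,x0,y0,x1,y1,tag,thr=50):
    p=f['pixels'][y0:y1,x0:x1]; p=cv2.resize(p,None,fx=6,fy=6,interpolation=cv2.INTER_CUBIC)
    m=(p.max(2)<thr).astype(np.uint8)
    for c in cv2.findContours(m,cv2.RETR_EXTERNAL,cv2.CHAIN_APPROX_NONE)[0]:
        if cv2.contourArea(c)<200: continue
        (x,y),r=cv2.minEnclosingCircle(c); M=cv2.moments(c)
        q=np.array([M['m10'],M['m01']])/M['m00']
        print(tag,(q+.5)/6-.5+[x0,y0],'r',r/6,'A',M['m00']/36)
dark(t,275,205,297,226,'top ball');dark(t,211,162,225,175,'top cap',70);dark(s,284,178,297,194,'side ball');dark(s,290,155,308,164,'side cap',70)
# rail edges
g=t['pixels'].max(2).astype(float)
for u in range(308,370,6):
    print(u,g[160:192,u].astype(int))
```

```text
top uv [428.898  247.818  360.2891 252.6391] w 4.847505887349446 mid [ 0.3673 -0.258   0.045 ] len 0.20141221631082434 yaw(y axis from +y) 176.1816564674943
top uv [432.2604 229.746  356.8115 234.5491] w 7.400139490763347 mid [ 0.4201 -0.2605  0.045 ] len 0.223770908154697 yaw(y axis from +y) 176.50702147621743
top uv [362.9887 216.8646 420.9387 212.9053] w 7.592031478881836 mid [ 0.4717 -0.2553  0.045 ] len 0.17376965006487705 yaw(y axis from +y) -3.8056954113771555
side uv [303.1081 250.2218 343.9756 286.0629] w 3.8315137227376304 mid [ 0.3665 -0.2616  0.045 ] len 0.19707869357062902 yaw(y axis from +y) -3.288950061395023
side uv [314.0521 240.288  360.3318 278.4007] w 4.911595344543457 mid [ 0.4239 -0.2546  0.045 ] len 0.22119352480257276 yaw(y axis from +y) -3.346665420724715
side uv [330.1353 237.2623 365.6164 265.2967] w 4.488240877787272 mid [ 0.4747 -0.2483  0.045 ] len 0.1700148902490726 yaw(y axis from +y) -3.059236626952886
top ball [285.1903 215.6335] r 5.072620073954265 A 72.18055555555556
top cap [215.3424 168.4692] r 2.534501075744629 A 6.444444444444445
side ball [290
[... 911 characters left out ...]
 180 125 101 104 105 106]
344 [107 108 106 110 129 169 198 191 157 132 161 206 218 214 218 217 215 216
 214 202 171 129 145 183 212 204 167 117 106 105 103 104]
350 [107 106 108 112 145 184 197 185 142 124 162 202 214 213 216 214 216 216
 214 199 164 130 148 192 209 192 145 101 102 106 104 106]
356 [105 105 105 114 149 175 172 163 158 163 158 150 147 139 133 122 126 151
 168 172 168 155 160 193 210 190 131 100 103 107 106 105]
362 [105 108 106 117 138 165 162 160 163 158 161 167 165 161 140 113 100  99
 100 108 133 152 163 199 209 185 125  93 102 107 106 103]
368 [107 108 107 121 157 193 197 171 132 136 171 181 167 158 156 158 162 159
 144 114  90 109 160 201 204 181 121  95 102 107 107 104]
```

Run:
```python
from h import *
np.set_printoptions(precision=4,suppress=True)
t=load('top0');s=load('side0')
print('bar2v',two(t,(394.536,232.148),s,(337.192,259.344)))
print('ball',two(t,(285.19,215.63),s,(290.49,186.77)),plane(t,(285.19,215.63),.14),plane(s,(290.49,186.77),.14))
print('cap top',plane(t,(215.34,168.47),.127))
g=t['pixels'].max(2).astype(float)
U=[];L=[]
for u in range(308,370):
    c=g[:,u]
    r=next(r for r in range(160,175) if c[r]>=150); 
    if c[r+1:r+3].max()>185: U.append((u,r-1+(150-c[r-1])/(c[r]-c[r-1])))
    r=next(r for r in range(191,175,-1) if c[r]>=150); L.append((u,r+1-(150-c[r+1])/(c[r]-c[r+1])))
U=np.array(U);L=np.array(L)
pu=np.polyfit(*U.T,1);pl=np.polyfit(*L.T,1);print(pu,pl,np.std(U[:,1]-np.polyval(pu,U[:,0])),np.std(L[:,1]-np.polyval(pl,L[:,0])))
for z in(.01,.015,.02,.025):
  A=[plane(t,(u,np.polyval(pu,u)),z) for u in(310,368)];B=[plane(t,(u,np.polyval(pl,u)),z) for u in(310,368)]
  y=lambda d:np.degrees(np.arctan2(-d[0],d[1]))
  n=(B[0]-B[1]);n/=np.linalg.norm(n)
  w=np.cross(n,A[0]-B[0])
  m=[(A[i]+B[i])/2 for i in(0,1)]
  print(z,'yaw',y(A[0]-A[1]),y(B[0]-B[1]),'w',np.abs(w[2]),'mid pts',m[0][:2],m[1][:2])
# rail ends along row in middle of lower strip
for row in(184,185): print(g[row,364:380].astype(int),g[188,222:236].astype(int))
p=t['pixels'][155:185,260:285].astype(int); m=(p[...,2]-p[...,0]>50); q=np.argwhere(m); print('orange',q.mean(0)[::-1]+[260,155],len(q), plane(t,q.mean(0)[::-1]+[260,155],.13))
```

```text
bar2v (array([ 0.4217, -0.2611,  0.0459]), np.float64(0.0038925172683243582))
ball (array([0.4549, 0.0549, 0.1383]), np.float64(0.0006406064930917233)) [0.4543 0.0549 0.14  ] [0.4538 0.0525 0.14  ]
cap top [0.5921 0.256  0.127 ]
[ -0.027  173.7016] [ -0.0294 196.2774] 0.13093630555848482 0.1138162593600676
0.01 yaw 1.4977140303773286 1.6097729878986906 w 0.07127589381178855 mid pts [ 0.6017 -0.0101] [ 0.6067 -0.1931]
0.015 yaw 1.4977140303773646 1.609772987898703 w 0.07095681575581633 mid pts [ 0.6003 -0.0102] [ 0.6052 -0.1923]
0.02 yaw 1.4977140303773315 1.6097729878987521 w 0.07063773769984413 mid pts [ 0.5989 -0.0103] [ 0.6038 -0.1916]
0.025 yaw 1.4977140303773677 1.6097729878987652 w 0.07031865964387193 mid pts [ 0.5975 -0.0104] [ 0.6024 -0.1909]
[206 207 208 208 204 206 202 188 148 117 106 106 106 106 102 106] [108 104 108 104 108 124 182 229 232 232 231 229 230 230]
[183 182 180 181 181 176 176 164 135 107 105 107 106 109 107 106] [108 104 108 104 108 124 182 229 232 232 231 229 230 230]
orange [267.8182 166.1818] 11 [0.5976 0.1072 0.13  ]
```

Run:
```python
from h import *
np.set_printoptions(precision=4,suppress=True,linewidth=250)
t=load('top0');g=t['pixels'].max(2).astype(int)
print('u',np.arange(314,372))
for r in range(164,184): print(r,g[r,314:372])
o=np.array([.5968,.065]);a=np.radians(1.55);R=np.array([[np.cos(a),-np.sin(a)],[np.sin(a),np.cos(a)]])
P=lambda x,y,z:proj(t,np.r_[o+R@[x,y],z])
for y in(-.25,-.22,-.14,-.11):print(y,P(-.02,y,.077),P(.02,y,.077),P(0,y,.07))
print('headstock',P(0,0,.13),P(0,.07,.13),'nose',P(0,.096,.1),'pivot',P(.06,-.035,.15),'bell',P(0,-.062,.09))
print(g[166,250:320]);print(g[176,240:320])
```

```text
u [314 315 316 317 318 319 320 321 322 323 324 325 326 327 328 329 330 331 332 333 334 335 336 337 338 339 340 341 342 343 344 345 346 347 348 349 350 351 352 353 354 355 356 357 358 359 360 361 362 363 364 365 366 367 368 369 370 371]
164 [115 115 111 114 114 114 113 115 119 116 117 116 118 115 118 116 119 119 123 123 127 124 126 123 122 120 125 131 128 128 129 131 135 141 148 151 145 140 143 144 143 142 149 149 147 143 142 141 138 138 142 140 148 156 157 156 143 119]
165 [149 147 144 148 145 137 137 142 151 147 148 147 148 141 145 153 159 161 167 168 170 167 165 162 164 162 164 169 166 166 169 170 173 181 190 190 184 182 183 183 179 175 175 178 172 167 170 165 165 163 165 168 180 191 193 190 168 125]
166 [197 189 185 189 187 173 164 170 173 173 171 169 171 167 169 182 198 206 209 210 209 205 201 201 199 202 200 198 200 200 198 200 202 202 204 203 197 200 200 199 189 180 172 171 168 166 166 167 162 164 166 168 181 198 197 192 169 128]
167 [213 211 208 208 202 186 169 167 168 169 166 166 166 167 168 184 205 211 213 210 205 202 202 200 202 203 198 198 194 192 191 192 193 196 192 188 1
[... 4189 characters left out ...]
257.9503 167.1306] nose [250.5903 170.4143] pivot [294.35   143.5534] bell [305.0663 169.8786]
[182 190 190 188 192 199 211 218 201 177 175 177 176 177 177 177 210 235 241 228 188 174 176 176 179 177 179 176 176 174 159 131 103 110 145 187 197 182 159 181 207 212 185 133 101 103 114 131 160 177 187 181 171 134  99  99 124 152 168 172 178 181
 186 193 197 189 185 189 187 173]
[ 64  82 103 111 113 115 123 126 144 166 171 170 170 170 169 169 171 177 174 162 155 153 155 152 151 155 155 156 154 153 155 156 157 157 156 159 158 158 156 155 146 129 104 106 116 139 145 124 121 119 119 117 108  97 105 108 105 108 113 123 125 125
 121 119 111 111 112 113 115 112 123 167 212 221 222 222 221 221 210 179]
```

```bash
cat >> h.py <<'E'
from scipy.spatial.transform import Rotation as Ro
O=np.array([.5968,.0705]);YF=np.radians(1.55)
def fx(x,y): return O+np.array([[np.cos(YF),-np.sin(YF)],[np.sin(YF),np.cos(YF)]])@[x,y]
def plan(*T,yoff=0):
    """T: (x,y,z of grasp point, yaw deg) -> delta_pos cm, twist"""
    s=manip.sense();p=np.array(s['tool_pos']);R=np.array(s['eef_rot'])
    print('t',round(s['time'],2),'grasp',np.round(p+R[:,2]*.155,4),'F',np.round(s['force'],1),'gap',round(s['finger_gap'],3),'q',np.round(s['qpos'],2))
    for x,y,z,a in T:
        a=np.radians(a);c,q=np.cos(a),np.sin(a)
        D=np.array([[-q,c,0],[c,q,0],[0,0,-1.]]).T
        tw=Ro.from_matrix(R.T@D).as_rotvec()
        print(np.round(100*R.T@(np.array([x,y,z+.155])-p),2).tolist(),np.round(tw,3).tolist())
E
python3 - <<'E'
from h import *
plan((.45,.12,.25,3.5),(.421,-.26,.25,3.5))
E
```

```text
t 0.1 grasp [0.1979 0.6186 0.2489] F [-0.6  0.1 -0.8] gap 0.998 q [-1.33  0.63  0.04  1.52 -0.03  1.   -0.02]
[-39.2, -39.83, -0.04] [-0.002, 0.001, 1.2]
[-48.03, -76.9, 0.02] [-0.002, 0.001, 1.2]
```

>>> {"fn": "arm_command", "kwargs": {
  "delta_pos": [
    [-39.2, -39.8, 0],
    [-39.2, -39.8, 0],
    [-39.2, -39.8, 0],
    [-39.2, -39.8, 0],
    [-39.2, -39.8, 0],
    [-39.2, -39.8, 0],
    [-39.2, -39.8, 0],
    [-39.2, -39.8, 0],
    [-39.2, -39.8, 0],
    [-48.0, -76.9, 0]
  ],
  "twist": [
    [0, 0, 1.2],
    [0, 0, 1.2],
    [0, 0, 1.2],
    [0, 0, 1.2],
    [0, 0, 1.2],
    [0, 0, 1.2],
    [0, 0, 1.2],
    [0, 0, 1.2],
    [0, 0, 1.2],
    [0, 0, 1.2]
  ],
  "fingers": [150, 150, 150, 150, 150, 150, 150, 150, 150, 150],
  "newtons": 40
}}

```text
time: 1.35
tool_pos: [0.4472, 0.0565, 0.4047]
eef_rot: [[-0.061, 0.998, 0.003], [0.998, 0.061, -0.001], [-0.001, 0.003, -1.0]]
force: [1.0, -0.9, 0.3]
finger_gap: 0.412
```

Run:
```python
from h import *
plan((.421,-.26,.25,3.5),(.421,-.26,.15,3.5))
```

```text
t 1.35 grasp [0.4476 0.0564 0.2497] F [ 1.  -0.9  0.3] gap 0.412 q [-0.5   0.37  0.42  2.06 -0.22  0.75  0.11]
[-31.43, -4.55, -0.02] [0.003, 0.001, 0.0]
[-31.43, -4.57, 9.98] [0.003, 0.001, 0.0]
```

>>> {"fn": "arm_command", "kwargs": {
  "delta_pos": [
    [-31.4, -4.55, 0],
    [-31.4, -4.55, 0],
    [-31.4, -4.55, 0],
    [-31.4, -4.55, 0],
    [-31.4, -4.55, 0],
    [-31.4, -4.55, 5],
    [-31.4, -4.55, 10],
    [-31.4, -4.55, 12],
    [-31.4, -4.55, 12]
  ],
  "twist": [
    [0.003, 0.001, 0],
    [0.003, 0.001, 0],
    [0.003, 0.001, 0],
    [0.003, 0.001, 0],
    [0.003, 0.001, 0],
    [0.003, 0.001, 0],
    [0.003, 0.001, 0],
    [0.003, 0.001, 0],
    [0.003, 0.001, 0]
  ],
  "fingers": [150, 150, 150, 150, 150, 150, 150, 150, 150]
}}

```text
time: 2.48
tool_pos: [0.4184, -0.2577, 0.2832]
eef_rot: [[-0.061, 0.998, -0.007], [0.998, 0.061, 0.003], [0.003, -0.006, -1.0]]
force: [-0.0, -0.1, 0.4]
finger_gap: 0.414
```

Run:
```python
from h import *
plan((.4215,-.26,.13,3.5),(.4215,-.26,.045,3.5))
f=grab('side','side1'); cv2.imwrite('pics/c3.png',cv2.resize(f['pixels'][180:310,260:420],None,fx=4,fy=4,interpolation=cv2.INTER_CUBIC))
print(proj(f,[.4215,-.26,.12]),proj(f,[.4215,-.26,.045]))
```

```text
t 2.48 grasp [ 0.4174 -0.2573  0.1282] F [-0.  -0.1  0.4] gap 0.414 q [ 0.28  0.62  0.32  2.07 -0.38  0.51  0.94]
[-0.25, 0.29, -0.18] [-0.006, -0.003, -0.0]
[-0.27, 0.35, 8.32] [-0.006, -0.003, -0.0]
[336.90854559 241.51305388] [336.30940576 259.52336628]
```

View pics/c3.png

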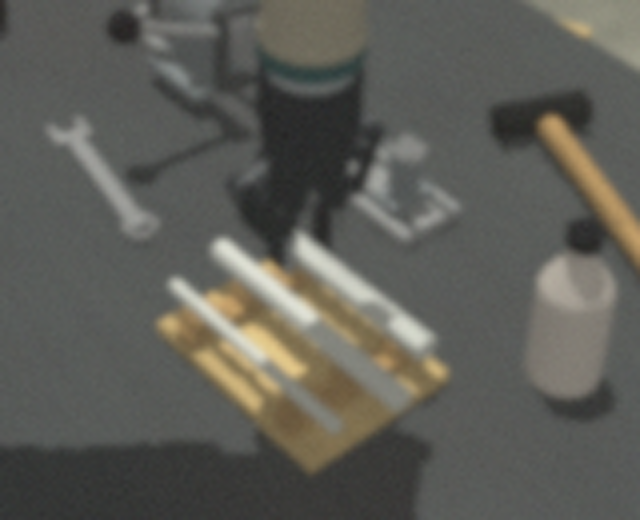

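The side crop shows the fingertips at about (335,242), over the middle of the target bar and between its neighbours. Descending.

>>> {"fn": "arm_command", "kwargs": {
  "delta_pos": [
    [-0.3, 0.35, 3],
    [-0.3, 0.35, 6],
    [-0.3, 0.35, 8.0],
    [-0.3, 0.35, 8.3],
    [-0.3, 0.35, 8.3],
    [-0.3, 0.35, 8.3],
    [-0.3, 0.35, 8.3],
    [-0.3, 0.35, 8.3],
    [-0.3, 0.35, 8.3]
  ],
  "twist": [
    [-0.006, -0.003, 0],
    [-0.006, -0.003, 0],
    [-0.006, -0.003, 0],
    [-0.006, -0.003, 0],
    [-0.006, -0.003, 0],
    [-0.006, -0.003, 0],
    [-0.006, -0.003, 0],
    [-0.006, -0.003, 0],
    [-0.006, -0.003, 0]
  ],
  "fingers": [150, 150, 150, 150, 180, 255, 255, 255, 255],
  "newtons": 40
}}

```text
time: 3.65
tool_pos: [0.4192, -0.2613, 0.2028]
eef_rot: [[-0.059, 0.998, -0.002], [0.998, 0.059, -0.001], [-0.001, -0.002, -1.0]]
force: [-10.1, -1.3, 4.5]
finger_gap: 0.219
```

Run:
```python
from h import *
r=fx(0,-.18);print(r)
plan((.4215,-.26,.045,3.5),(.4215,-.26,.16,3.5),(r[0],r[1],.16,1.55),(r[0],r[1],.11,1.55))
```

```text
[ 0.60166887 -0.10943414]
t 3.65 grasp [ 0.4189 -0.2615  0.0478] F [-10.1  -1.3   4.5] gap 0.219 q [ 0.36  0.76  0.21  2.1  -0.46  0.32  1.01]
[0.12, 0.24, 0.28] [-0.002, 0.001, -0.002]
[0.11, 0.21, -11.22] [-0.002, 0.001, -0.002]
[14.08, 19.08, -11.27] [-0.002, 0.001, 0.032]
[14.09, 19.09, -6.27] [-0.002, 0.001, 0.032]
```

>>> {"fn": "arm_command", "kwargs": {
  "delta_pos": [
    [0, 0, -2],
    [0.1, 0, -6],
    [0.1, 0, -12],
    [8, 4, -12],
    [14.1, 9, -12],
    [14.1, 15, -12],
    [14.1, 19.0, -12],
    [14.1, 19.0, -11],
    [14.1, 19.0, -9],
    [14.1, 19.0, -9]
  ],
  "twist": [
    [0, 0, 0],
    [0, 0, 0],
    [0, 0, 0],
    [-0.002, 0.001, 0.01],
    [-0.002, 0.001, 0.02],
    [-0.002, 0.001, 0.032],
    [-0.002, 0.001, 0.032],
    [-0.002, 0.001, 0.032],
    [-0.002, 0.001, 0.032],
    [-0.002, 0.001, 0.032]
  ],
  "fingers": [255, 255, 255, 255, 255, 255, 255, 255, 255, 255]
}}

```text
time: 4.9
tool_pos: [0.6021, -0.1081, 0.2915]
eef_rot: [[-0.029, 1.0, 0.002], [1.0, 0.029, -0.0], [-0.0, 0.002, -1.0]]
force: [-0.6, 0.1, -2.5]
finger_gap: 0.214
```

Run:
```python
from h import *
r=fx(0,-.18)
plan((r[0],r[1],.11,1.55),(r[0],r[1],.08,1.55))
t=grab('top','top2');s=grab('side','side2')
A=t['pixels'][130:260,210:450];B=s['pixels'][140:270,230:430]
A=cv2.resize(A,(800,433),interpolation=cv2.INTER_CUBIC)[:295];B=cv2.resize(B,(800,520),interpolation=cv2.INTER_CUBIC)[80:380]
cv2.imwrite('pics/c4.png',np.vstack([A,B]))
```

```text
t 4.9 grasp [ 0.6024 -0.1081  0.1365] F [-0.6  0.1 -2.5] gap 0.214 q [-0.11  0.75  0.41  1.74 -0.41  0.74  0.53]
[-0.13, -0.05, 2.65] [0.002, 0.0, 0.002]
[-0.13, -0.06, 5.65] [0.002, 0.0, 0.002]
```

View pics/c4.png

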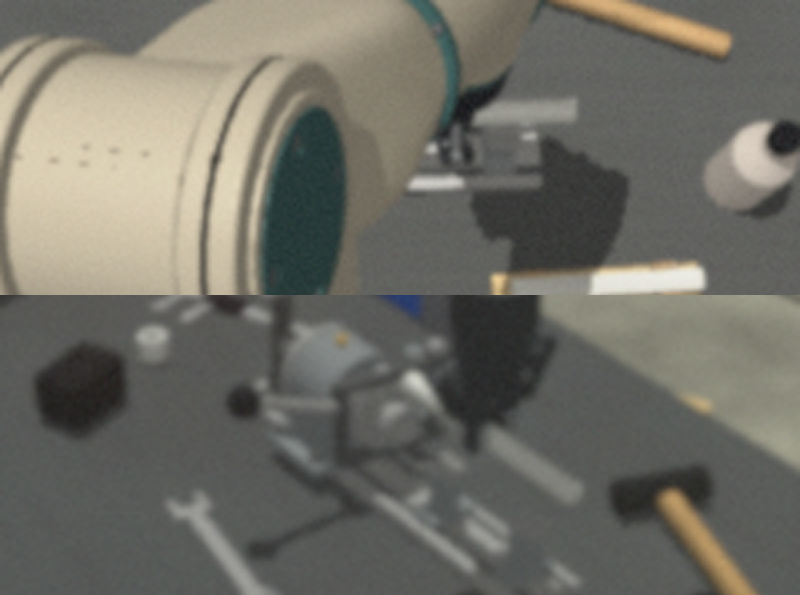

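The bar is held above the rests, parallel to the rail. Its rear end is at ≈(383,162) in the top view. I'll measure the camera-to-robot bias on it before lowering.

Run:
```python
from h import *
np.set_printoptions(precision=4,suppress=True)
f=load('top2');g=f['pixels'].max(2).astype(float)
for u in(364,367,370,373,376,379):
    c=g[152:174,u]; th=135
    k=np.where(c>th)[0]; k=k[k<17]; a,b=k[0],k[-1]
    e1=a-1+(th-c[a-1])/(c[a]-c[a-1]); e2=b+(c[b]-th)/(c[b]-c[b+1])
    m=152+(e1+e2)/2; p=plane(f,(u,m),.1337); print(u,m,e2-e1,p, 'robot x on bar',.6024-.028*(p[1]+.1081))
r=g[162];print(r[374:390])
```

```text
364 163.22222222222223 5.555555555555555 [ 0.6047 -0.1647  0.1337] robot x on bar 0.6039855156387846
367 163.81203007518798 6.481203007518797 [ 0.6029 -0.1731  0.1337] robot x on bar 0.6042212948270391
370 163.14358974358976 5.97948717948718 [ 0.6049 -0.1817  0.1337] robot x on bar 0.6044605161173647
373 162.96634615384616 5.317307692307692 [ 0.6054 -0.1902  0.1337] robot x on bar 0.6046984653396492
376 162.79761904761904 5.261904761904763 [ 0.6059 -0.1987  0.1337] robot x on bar 0.604936450690294
379 162.67857142857142 5.642857142857143 [ 0.6062 -0.2072  0.1337] robot x on bar 0.6051743316040112
[152. 153. 153. 151. 152. 148. 148. 151. 138. 116. 100. 103. 102. 100.
  98.  98.]
```

>>> {"fn": "arm_command", "kwargs": {
  "delta_pos": [
    [-0.1, -0.15, 2],
    [-0.1, -0.15, 4],
    [-0.1, -0.15, 4.7],
    [-0.1, -0.15, 5.0],
    [-0.1, -0.15, 5.2],
    [-0.1, -0.15, 5.2]
  ],
  "twist": [
    [0.002, 0, 0.002],
    [0.002, 0, 0.002],
    [0.002, 0, 0.002],
    [0.002, 0, 0.002],
    [0.002, 0, 0.002],
    [0.002, 0, 0.002]
  ],
  "fingers": [255, 255, 255, 255, 255, 255]
}}

```text
time: 5.75
tool_pos: [0.6022, -0.1093, 0.2405]
eef_rot: [[-0.027, 1.0, 0.004], [1.0, 0.027, -0.001], [-0.001, 0.004, -1.0]]
force: [-0.2, -0.6, -1.7]
finger_gap: 0.222
```

>>> {"fn": "arm_command", "kwargs": {
  "delta_pos": [
    [0, -0.15, 0.1],
    [0, -0.15, 0.2],
    [0, -0.15, 0.25],
    [0, -0.15, 0.25]
  ],
  "twist": [
    [0.003, 0, 0],
    [0.003, 0, 0],
    [0.003, 0, 0],
    [0.003, 0, 0]
  ],
  "fingers": [255, 255, 255, 255]
}}

```text
time: 6.25
tool_pos: [0.6014, -0.1094, 0.2383]
eef_rot: [[-0.027, 1.0, 0.003], [1.0, 0.027, -0.001], [-0.001, 0.003, -1.0]]
force: [1.0, 0.6, 4.7]
finger_gap: 0.219
```

Contact felt at the expected height (grasp at 0.083 m). Releasing.

>>> {"fn": "arm_command", "kwargs": {
  "delta_pos": [
    [0, 0, -0.05],
    [0, 0, -0.05],
    [0, 0, -0.05],
    [0, 0, -0.05],
    [0, 0, -3],
    [0, 0, -8],
    [0, 0, -12],
    [-8, -2, -12],
    [-14, -2, -12],
    [-14, -2, -12]
  ],
  "twist": [
    [0, 0, 0],
    [0, 0, 0],
    [0, 0, 0],
    [0, 0, 0],
    [0, 0, 0],
    [0, 0, 0],
    [0, 0, 0],
    [0, 0, 0],
    [0, 0, 0],
    [0, 0, 0]
  ],
  "fingers": [140, 140, 140, 140, 140, 140, 140, 255, 255, 255]
}}

```text
time: 7.5
tool_pos: [0.5825, -0.2552, 0.3582]
eef_rot: [[-0.02, 1.0, -0.0], [1.0, 0.02, -0.005], [-0.005, -0.0, -1.0]]
force: [-0.6, 0.5, 0.1]
finger_gap: -0.002
```

Run:
```python
from h import *
plan((.605,-.25,.2,1.55))
t=grab('top','top3');s=grab('side','side3')
A=t['pixels'][130:260,210:450];B=s['pixels'][140:270,230:430]
A=cv2.resize(A,(800,433),interpolation=cv2.INTER_CUBIC)[:260];B=cv2.resize(B,(800,520),interpolation=cv2.INTER_CUBIC)[40:380]
cv2.imwrite('pics/c5.png',np.vstack([A,B]))
```

```text
t 7.5 grasp [ 0.5825 -0.256   0.2032] F [-0.6  0.5  0.1] gap -0.002 q [ 0.11  0.7   0.45  1.62 -0.35  0.91  0.7 ]
[0.48, 2.26, 0.32] [-0.0, 0.005, -0.007]
```

View pics/c5.png

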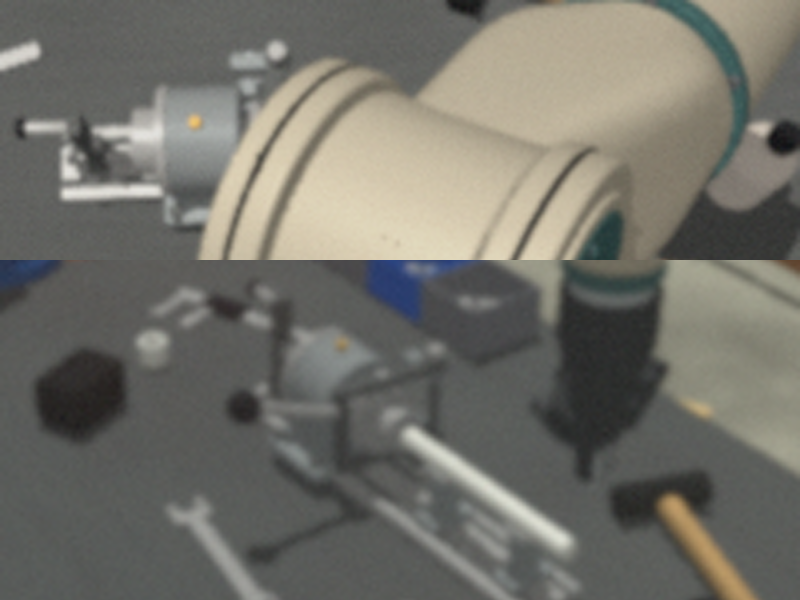

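The side view shows the bar straight in both rests, with its rear end at about (372,220). The top view of it is blocked by the arm. Now I'll go behind it with the fingers shut, tips at z≈0.082.

Run:
```python
from h import *
f=load('side3');r=fx(0,-.29);print('rear proj',proj(f,[*r,.08]),'front',proj(f,[*fx(0,-.07),.08]))
a=fx(0,-.326);b=fx(0,-.308)
plan((*a,.2,1.55),(*a,.1,1.55),(*b,.1,1.55))
```

```text
rear proj [371.93165353 222.93232318] front [331.27184667 193.91275984]
t 7.6 grasp [ 0.5833 -0.2528  0.2025] F [-0.2  0.2 -0.9] gap -0.003 q [ 0.1   0.7   0.44  1.62 -0.36  0.91  0.7 ]
[-0.34, 2.22, 0.25] [-0.0, 0.002, -0.005]
[-0.32, 2.22, 10.25] [-0.0, 0.002, -0.005]
[1.48, 2.21, 10.25] [-0.0, 0.002, -0.005]
```

>>> {"fn": "arm_command", "kwargs": {
  "delta_pos": [
    [-0.3, 2.2, 0.2],
    [-0.3, 2.2, 4],
    [-0.3, 2.2, 8],
    [-0.3, 2.2, 9.5],
    [-0.3, 2.2, 10.2],
    [-0.3, 2.2, 10.2]
  ],
  "twist": [
    [0, 0.002, -0.005],
    [0, 0.002, -0.005],
    [0, 0.002, -0.005],
    [0, 0.002, -0.005],
    [0, 0.002, -0.005],
    [0, 0.002, -0.005]
  ],
  "fingers": [255, 255, 255, 255, 255, 255]
}}

```text
time: 8.35
tool_pos: [0.6069, -0.2519, 0.2563]
eef_rot: [[-0.033, 0.999, 0.001], [0.999, 0.033, 0.001], [0.001, 0.001, -1.0]]
force: [0.1, 0.1, 0.3]
finger_gap: -0.002
```

Run:
```python
from h import *
plan((*fx(0,-.308),.1,1.55),(*fx(0,-.2),.1,1.55),(*fx(0,-.106),.1,1.55))
```

```text
t 8.35 grasp [ 0.607  -0.2518  0.1013] F [0.1 0.1 0.3] gap -0.002 q [ 0.13  0.85  0.38  1.62 -0.42  0.75  0.74]
[1.46, -0.13, 0.13] [0.001, -0.001, 0.005]
[12.26, -0.07, 0.14] [0.001, -0.001, 0.005]
[21.66, -0.02, 0.15] [0.001, -0.001, 0.005]
```

Start the push: 10 mm/row, with a slow contact.

>>> {"fn": "arm_command", "kwargs": {
  "delta_pos": [
    [0.6, -0.1, 0.1],
    [1.2, -0.1, 0.1],
    [1.8, -0.1, 0.1],
    [2.5, -0.1, 0.1],
    [3.4, -0.1, 0.1],
    [4.4, -0.1, 0.1],
    [5.4, -0.1, 0.1],
    [6.4, -0.1, 0.1],
    [7.4, -0.1, 0.1],
    [8.0, -0.1, 0.1]
  ],
  "twist": [
    [0, 0, 0.005],
    [0, 0, 0.005],
    [0, 0, 0.005],
    [0, 0, 0.005],
    [0, 0, 0.005],
    [0, 0, 0.005],
    [0, 0, 0.005],
    [0, 0, 0.005],
    [0, 0, 0.005],
    [0, 0, 0.005]
  ],
  "fingers": [255, 255, 255, 255, 255, 255, 255, 255, 255, 255]
}}

```text
time: 9.6
tool_pos: [0.603, -0.1717, 0.2548]
eef_rot: [[-0.027, 1.0, 0.001], [1.0, 0.027, 0.001], [0.001, 0.001, -1.0]]
force: [2.1, -3.7, 1.7]
finger_gap: -0.001
```

Run:
```python
from h import *
plan((*fx(0,-.2),.1,1.55),(*fx(0,-.106),.1,1.55))
s=grab('side','side4')
r=fx(0,-.25)
cv2.imwrite('pics/c6.png',cv2.resize(s['pixels'][150:250,270:410],None,fx=5,fy=5,interpolation=cv2.INTER_CUBIC))
```

```text
t 9.6 grasp [ 0.6031 -0.1715  0.0998] F [ 2.1 -3.7  1.7] gap -0.001 q [ 0.    0.82  0.38  1.71 -0.44  0.7   0.65]
[4.23, 0.03, -0.01] [0.001, -0.001, 0.0]
[13.63, 0.04, -0.0] [0.001, -0.001, 0.0]
```

View pics/c6.png

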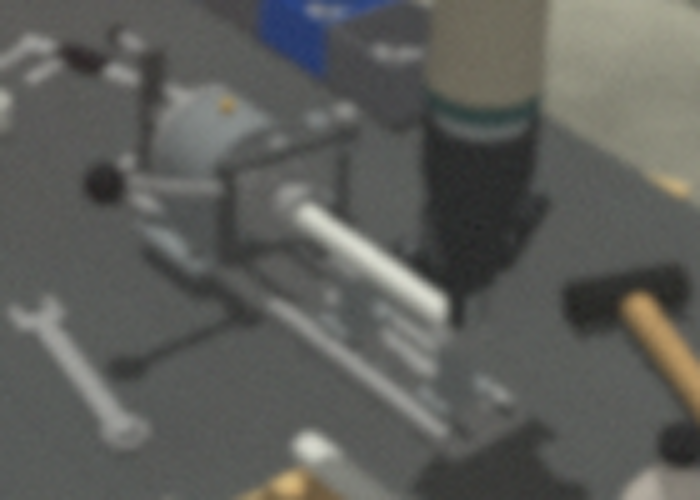

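The bar has entered the bell mouth in line and the push force is about 4 N. Continuing.

>>> {"fn": "arm_command", "kwargs": {
  "delta_pos": [
    [1, 0, 0],
    [2.2, 0, 0],
    [3.4, 0, 0],
    [4.6, 0, 0],
    [5.8, 0, 0],
    [7.0, 0, 0],
    [8.2, 0, 0],
    [9.4, 0, 0],
    [10.4, 0, 0],
    [11.2, 0, 0]
  ],
  "twist": [
    [0, 0, 0],
    [0, 0, 0],
    [0, 0, 0],
    [0, 0, 0],
    [0, 0, 0],
    [0, 0, 0],
    [0, 0, 0],
    [0, 0, 0],
    [0, 0, 0],
    [0, 0, 0]
  ],
  "fingers": [255, 255, 255, 255, 255, 255, 255, 255, 255, 255]
}}

```text
time: 10.9
tool_pos: [0.5997, -0.0593, 0.2546]
eef_rot: [[-0.027, 1.0, -0.001], [1.0, 0.027, 0.002], [0.002, -0.001, -1.0]]
force: [0.1, -1.8, 0.1]
finger_gap: -0.005
```

Run:
```python
from h import *
plan((*fx(0,-.106),.1,1.55))
```

```text
t 10.9 grasp [ 0.5996 -0.059   0.0996] F [ 0.1 -1.8  0.1] gap -0.005 q [-0.19  0.79  0.4   1.78 -0.47  0.66  0.5 ]
[2.38, 0.06, -0.04] [-0.001, -0.002, 0.0]
```

Slow final approach.

>>> {"fn": "arm_command", "kwargs": {
  "delta_pos": [
    [0.4, 0, 0],
    [0.8, 0, 0],
    [1.1, 0, 0],
    [1.4, 0, 0],
    [1.6, 0, 0],
    [1.8, 0, 0]
  ],
  "twist": [
    [0, 0, 0],
    [0, 0, 0],
    [0, 0, 0],
    [0, 0, 0],
    [0, 0, 0],
    [0, 0, 0]
  ],
  "fingers": [255, 255, 255, 255, 255, 255]
}}

```text
time: 11.65
tool_pos: [0.5993, -0.0423, 0.2548]
eef_rot: [[-0.027, 1.0, -0.0], [1.0, 0.027, 0.001], [0.001, -0.0, -1.0]]
force: [-0.6, -1.0, 0.2]
finger_gap: -0.001
```

>>> {"fn": "arm_command", "kwargs": {
  "delta_pos": [
    [0.2, 0, 0],
    [0.35, 0, 0],
    [0.5, 0, 0],
    [0.65, 0, 0]
  ],
  "twist": [
    [0, 0, 0],
    [0, 0, 0],
    [0, 0, 0],
    [0, 0, 0]
  ],
  "fingers": [255, 255, 255, 255]
}}

```text
time: 12.15
tool_pos: [0.5992, -0.0361, 0.2549]
eef_rot: [[-0.027, 1.0, 0.0], [1.0, 0.027, 0.0], [0.0, 0.0, -1.0]]
force: [-0.3, -3.8, -0.8]
finger_gap: -0.004
```

>>> {"fn": "arm_command", "kwargs": {
  "delta_pos": [
    [0.1, 0, 0],
    [0.2, 0, 0],
    [0.3, 0, 0]
  ],
  "twist": [
    [0, 0, 0],
    [0, 0, 0],
    [0, 0, 0]
  ],
  "fingers": [255, 255, 255]
}}

```text
time: 12.52
tool_pos: [0.5991, -0.0353, 0.2551]
eef_rot: [[-0.025, 1.0, 0.001], [1.0, 0.025, -0.003], [-0.003, 0.001, -1.0]]
force: [0.3, -8.9, -0.7]
finger_gap: 0.005
```

Butted: the force has risen to 9 N with no further travel, at y = −0.0353 (predicted −0.0354). Now a short hold, then back off and rise.

>>> {"fn": "arm_command", "kwargs": {
  "delta_pos": [
    [0, 0, 0],
    [0, 0, 0],
    [-0.5, 0, 0],
    [-2, 0, 0],
    [-4, 0, 0],
    [-5, 0, -4],
    [-5, 0, -10],
    [-5, 0, -15],
    [-5, 0, -15]
  ],
  "twist": [
    [0, 0, 0],
    [0, 0, 0],
    [0, 0, 0],
    [0, 0, 0],
    [0, 0, 0],
    [0, 0, 0],
    [0, 0, 0],
    [0, 0, 0],
    [0, 0, 0]
  ],
  "fingers": [255, 255, 255, 255, 255, 255, 255, 255, 255]
}}

```text
time: 13.65
tool_pos: [0.6014, -0.0853, 0.4093]
eef_rot: [[-0.025, 1.0, 0.009], [1.0, 0.025, -0.0], [-0.0, 0.009, -1.0]]
force: [-0.2, 0.8, -0.5]
finger_gap: 0.001
```

Run:
```python
from h import *
print('ball local',fx(-.143,-.0118))
plan((*fx(-.143,.038),.25,1.55),(*fx(-.143,.038),.142,1.55))
```

```text
ball local [0.45417151 0.05483627]
t 13.65 grasp [ 0.6028 -0.0853  0.2543] F [-0.2  0.8 -0.5] gap 0.001 q [-0.22  0.61  0.51  1.65 -0.35  0.97  0.44]
[19.36, -14.38, 0.3] [0.009, 0.0, -0.002]
[19.36, -14.47, 11.1] [0.009, 0.0, -0.002]
```

>>> {"fn": "arm_command", "kwargs": {
  "delta_pos": [
    [5, -4, 0],
    [10, -8, 0],
    [16, -12, 0],
    [19.4, -14.4, 0],
    [19.4, -14.4, 3],
    [19.4, -14.4, 6],
    [19.4, -14.4, 6],
    [19.4, -14.4, 6]
  ],
  "twist": [
    [0.009, 0, 0],
    [0.009, 0, 0],
    [0.009, 0, 0],
    [0.009, 0, 0],
    [0.009, 0, 0],
    [0.009, 0, 0],
    [0.009, 0, 0],
    [0.009, 0, 0]
  ],
  "fingers": [255, 255, 255, 255, 255, 255, 255, 255]
}}

```text
time: 14.65
tool_pos: [0.4517, 0.1064, 0.3453]
eef_rot: [[-0.026, 1.0, -0.009], [1.0, 0.026, 0.001], [0.001, -0.009, -1.0]]
force: [0.2, -0.4, 0.3]
finger_gap: -0.001
```

Run:
```python
from h import *
plan((*fx(-.143,.038),.142,1.55),(*fx(-.143,.017),.142,1.55),(*fx(-.142,-.050),.142,1.55))
s=grab('side','side5')
cv2.imwrite('pics/c7.png',cv2.resize(s['pixels'][120:240,240:400],None,fx=5,fy=5,interpolation=cv2.INTER_CUBIC))
```

```text
t 14.65 grasp [0.4503 0.1065 0.1904] F [ 0.2 -0.4  0.3] gap -0.001 q [-0.63  0.5   0.49  2.09 -0.39  0.64  0.15]
[-0.18, 0.15, 4.83] [-0.009, -0.001, -0.001]
[-2.28, 0.16, 4.83] [-0.009, -0.001, -0.001]
[-8.98, 0.27, 4.82] [-0.009, -0.001, -0.001]
```

View pics/c7.png

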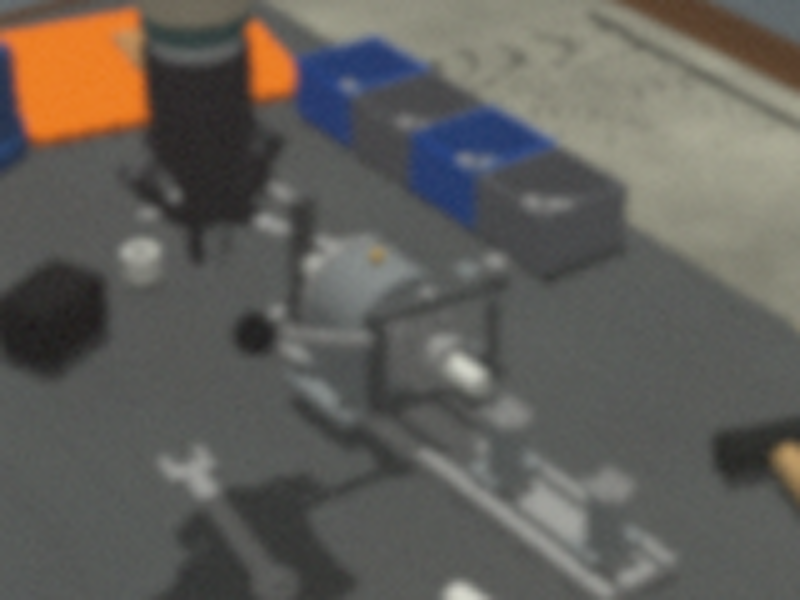

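The fingertips are on the +y side of the ball, and a short stub of bar shows behind the mouth. Lower and push the ball.

>>> {"fn": "arm_command", "kwargs": {
  "delta_pos": [
    [-0.2, 0.15, 3],
    [-0.2, 0.15, 4.8],
    [-0.8, 0.15, 4.8],
    [-1.6, 0.15, 4.8],
    [-2.4, 0.15, 4.8],
    [-3.2, 0.15, 4.8],
    [-4.2, 0.15, 4.8],
    [-5.2, 0.15, 4.8],
    [-6.2, 0.2, 4.8],
    [-7.2, 0.2, 4.8]
  ],
  "twist": [
    [-0.009, 0, 0],
    [-0.009, 0, 0],
    [-0.009, 0, 0],
    [-0.009, 0, 0],
    [-0.009, 0, 0],
    [-0.009, 0, 0],
    [-0.009, 0, 0],
    [-0.009, 0, 0],
    [-0.009, 0, 0],
    [-0.009, 0, 0]
  ],
  "fingers": [255, 255, 255, 255, 255, 255, 255, 255, 255, 255]
}}

```text
time: 15.95
tool_pos: [0.4545, 0.0347, 0.2967]
eef_rot: [[-0.027, 1.0, -0.001], [1.0, 0.027, 0.001], [0.001, -0.001, -1.0]]
force: [-2.1, 3.9, 0.5]
finger_gap: -0.002
```

Run:
```python
from h import *
plan((*fx(-.142,-.050),.142,1.55))
```

```text
t 15.95 grasp [0.4543 0.0349 0.1417] F [-2.1  3.9  0.5] gap -0.002 q [-0.4   0.57  0.39  2.15 -0.45  0.49  0.35]
[-1.81, 0.13, -0.03] [-0.001, -0.001, -0.0]
```

>>> {"fn": "arm_command", "kwargs": {
  "delta_pos": [
    [-0.6, 0.1, 0],
    [-1.1, 0.1, 0],
    [-1.5, 0.1, 0],
    [-1.8, 0.1, 0],
    [-2.0, 0.1, 0]
  ],
  "twist": [
    [0, 0, 0],
    [0, 0, 0],
    [0, 0, 0],
    [0, 0, 0],
    [0, 0, 0]
  ],
  "fingers": [255, 255, 255, 255, 255]
}}

```text
time: 16.58
tool_pos: [0.4562, 0.0225, 0.2968]
eef_rot: [[-0.034, 0.999, -0.004], [0.999, 0.034, 0.013], [0.013, -0.003, -1.0]]
force: [-2.7, 29.0, 3.1]
finger_gap: -0.001
```

29 N at the ball suggests the end of travel, but it came about 8 mm earlier than I computed. I'll back off and measure the ball.

>>> {"fn": "arm_command", "kwargs": {
  "delta_pos": [
    [1.0, 0, 0],
    [4, 0, 0],
    [5, 0, -4],
    [9, -4, -10],
    [15, -8, -10],
    [15, -8, -10]
  ],
  "twist": [
    [0, 0, 0],
    [0, 0, 0],
    [0, 0, 0],
    [0, 0, 0],
    [0, 0, 0],
    [0, 0, 0]
  ],
  "fingers": [255, 255, 255, 255, 255, 255]
}}

```text
time: 17.32
tool_pos: [0.3717, 0.1646, 0.3981]
eef_rot: [[-0.03, 1.0, 0.004], [1.0, 0.03, 0.003], [0.003, 0.004, -1.0]]
force: [0.4, 0.4, -1.2]
finger_gap: 0.002
```

Run:
```python
from h import *
np.set_printoptions(precision=4,suppress=True)
plan()
t=grab('top','top6');s=grab('side','side6')
def dark(f,x0,y0,x1,y1,tag,thr=50):
    p=f['pixels'][y0:y1,x0:x1]; p=cv2.resize(p,None,fx=6,fy=6,interpolation=cv2.INTER_CUBIC)
    m=(p.max(2)<thr).astype(np.uint8)
    for c in cv2.findContours(m,cv2.RETR_EXTERNAL,cv2.CHAIN_APPROX_NONE)[0]:
        if cv2.contourArea(c)<200: continue
        M=cv2.moments(c);q=(np.array([M['m10'],M['m01']])/M['m00']+.5)/6-.5+[x0,y0]
        print(tag,q,'A',M['m00']/36,plane(f,q,.14))
dark(t,280,200,330,230,'top');dark(s,284,178,325,215,'side')
a=t['pixels'][130:240,200:400];b=s['pixels'][130:235,240:400]
cv2.imwrite('pics/c8.png',np.vstack([cv2.resize(a,(560,308),interpolation=cv2.INTER_CUBIC),cv2.resize(b,(560,290),interpolation=cv2.INTER_CUBIC)]))
```

```text
t 17.32 grasp [0.3722 0.1651 0.2431] F [ 0.4  0.4 -1.2] gap 0.002 q [-0.93  0.34  0.58  2.17 -0.29  0.7  -0.12]
top [305.7106 214.5199] A 72.04166666666667 [ 0.4572 -0.0009  0.14  ]
side [299.684  193.4591] A 29.27777777777778 [ 0.457  -0.0024  0.14  ]
```

View pics/c8.png

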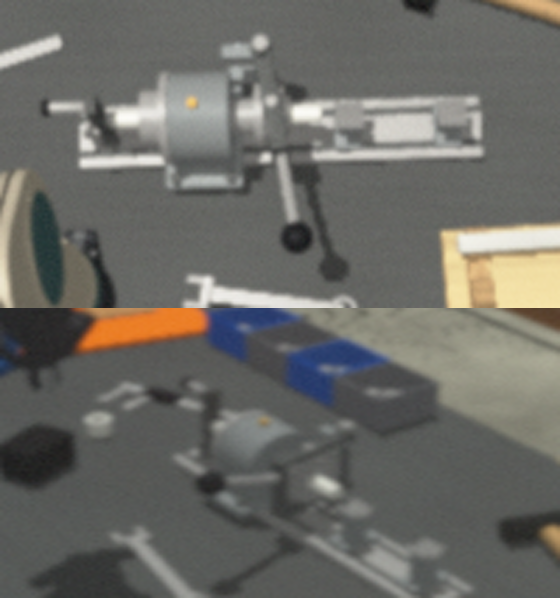

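The ball moved about 56 mm and then stalled at 29 N, against the 2–4 N it normally needs. It stalled at −0.16 rad from square, so the lever is at its end stop and must have started slightly off 0. The bar stub still stands out as before. Now the stop: push the pin along its arc towards +x.

Run:
```python
from h import *
t=load('top6');print('caliper end',plane(t,(221.5,145.5),0.01),'pin',fx(0,.163))
W=[(*fx(-.055,.165),.24,1.55),(*fx(-.055,.165),.133,1.55),(*fx(-.0205,.165),.133,1.55)]
for th in(.2,.4,.6,.8,1.0,1.15,1.25):
    W.append((*fx(.095*np.sin(th)-.0205,.165),.032+.095*np.cos(th)-.012+.018,1.55))
plan(*W)
```

```text
caliper end [0.70438931 0.27408027 0.01      ] pin [0.59239096 0.23344036]
t 17.43 grasp [0.3725 0.165  0.2428] F [0.7 0.1 0.3] gap -0.001 q [-0.92  0.34  0.58  2.17 -0.29  0.7  -0.12]
[6.41, 16.75, 0.34] [0.003, -0.003, 0.004]
[6.39, 16.71, 11.04] [0.003, -0.003, 0.004]
[6.37, 20.16, 11.06] [0.003, -0.003, 0.004]
[6.36, 22.05, 11.25] [0.003, -0.003, 0.004]
[6.35, 23.86, 11.82] [0.003, -0.003, 0.004]
[6.34, 25.52, 12.73] [0.003, -0.003, 0.004]
[6.33, 26.97, 13.96] [0.003, -0.003, 0.004]
[6.32, 28.14, 15.45] [0.003, -0.003, 0.004]
[6.32, 28.82, 16.7] [0.003, -0.003, 0.004]
[6.31, 29.16, 17.59] [0.003, -0.003, 0.004]
```

>>> {"fn": "arm_command", "kwargs": {
  "delta_pos": [
    [4, 8, 0],
    [6.4, 14, 0],
    [6.4, 16.7, 2],
    [6.4, 16.7, 8],
    [6.4, 16.7, 11],
    [6.4, 17.5, 11],
    [6.4, 18.3, 11],
    [6.4, 19.1, 11],
    [6.4, 20.1, 11],
    [6.4, 21.1, 11.1]
  ],
  "twist": [
    [0.003, -0.003, 0.004],
    [0.003, -0.003, 0.004],
    [0.003, -0.003, 0.004],
    [0.003, -0.003, 0.004],
    [0.003, -0.003, 0.004],
    [0.003, -0.003, 0.004],
    [0.003, -0.003, 0.004],
    [0.003, -0.003, 0.004],
    [0.003, -0.003, 0.004],
    [0.003, -0.003, 0.004]
  ],
  "fingers": [255, 255, 255, 255, 255, 255, 255, 255, 255, 255]
}}

```text
time: 18.68
tool_pos: [0.5821, 0.233, 0.2869]
eef_rot: [[-0.023, 1.0, -0.003], [1.0, 0.023, -0.001], [-0.001, -0.003, -1.0]]
force: [-2.4, -0.7, 1.0]
finger_gap: 0.002
```

Run:
```python
from h import *
W=[]
for th in(.2,.4,.6,.8,1.0,1.15,1.25,1.3):
    W.append((*fx(.095*np.sin(th)-.0205,.165),.032+.095*np.cos(th)-.012+.018,1.55))
plan(*W)
```

```text
t 18.68 grasp [0.5817 0.2328 0.1319] F [-2.4 -0.7  1. ] gap 0.002 q [-0.69  0.78  0.45  1.7  -0.45  0.77 -0.  ]
[0.22, 0.87, 0.07] [-0.003, 0.001, -0.004]
[0.23, 2.68, 0.63] [-0.003, 0.001, -0.004]
[0.24, 4.35, 1.54] [-0.003, 0.001, -0.004]
[0.24, 5.8, 2.75] [-0.003, 0.001, -0.004]
[0.25, 6.99, 4.24] [-0.003, 0.001, -0.004]
[0.25, 7.67, 5.49] [-0.003, 0.001, -0.004]
[0.26, 8.01, 6.37] [-0.003, 0.001, -0.004]
[0.26, 8.15, 6.82] [-0.003, 0.001, -0.004]
```

Contact with the pin (−2.4 N in x). Follow the arc.

>>> {"fn": "arm_command", "kwargs": {
  "delta_pos": [
    [0.2, 0.9, 0.1],
    [0.2, 1.8, 0.3],
    [0.2, 2.7, 0.6],
    [0.2, 3.5, 1.1],
    [0.2, 4.35, 1.5],
    [0.2, 5.1, 2.1],
    [0.2, 5.8, 2.8],
    [0.2, 6.4, 3.5],
    [0.2, 7.0, 4.2],
    [0.2, 7.4, 4.8]
  ],
  "twist": [
    [0, 0, 0],
    [0, 0, 0],
    [0, 0, 0],
    [0, 0, 0],
    [0, 0, 0],
    [0, 0, 0],
    [0, 0, 0],
    [0, 0, 0],
    [0, 0, 0],
    [0, 0, 0]
  ],
  "fingers": [255, 255, 255, 255, 255, 255, 255, 255, 255, 255]
}}

```text
time: 19.92
tool_pos: [0.6556, 0.2363, 0.2373]
eef_rot: [[-0.023, 1.0, -0.003], [1.0, 0.023, -0.002], [-0.002, -0.003, -1.0]]
force: [-1.0, 0.6, -0.7]
finger_gap: -0.001
```

>>> {"fn": "arm_command", "kwargs": {
  "delta_pos": [
    [0, 0.3, 0.5],
    [0, 0.7, 1.1],
    [0, 0.9, 1.6],
    [0, 1.1, 2.0],
    [0, 1.1, 2.0]
  ],
  "twist": [
    [0, 0, 0],
    [0, 0, 0],
    [0, 0, 0],
    [0, 0, 0],
    [0, 0, 0]
  ],
  "fingers": [255, 255, 255, 255, 255]
}}

```text
time: 20.55
tool_pos: [0.6657, 0.2366, 0.217]
eef_rot: [[-0.023, 1.0, -0.005], [1.0, 0.023, -0.002], [-0.002, -0.005, -1.0]]
force: [-4.5, 0.3, -2.7]
finger_gap: -0.002
```

Run:
```python
from h import *
plan((*fx(.095*np.sin(1.3)-.0205,.165),.032+.095*np.cos(1.3)+.006,1.55))
```

```text
t 20.55 grasp [0.6649 0.2362 0.062 ] F [-4.5  0.3 -2.7] gap -0.002 q [-0.6   0.97  0.42  1.47 -0.48  0.81  0.01]
[0.08, -0.23, -0.14] [-0.005, 0.002, -0.004]
```

>>> {"fn": "arm_command", "kwargs": {
  "delta_pos": [
    [0, -1.5, 0],
    [0, -2.5, -2],
    [0, -3, -8],
    [0, -3, -14],
    [0, -8, -20],
    [0, -14, -24],
    [0, -20, -24],
    [0, -26, -24],
    [0, -26, -24]
  ],
  "twist": [
    [0, 0, 0],
    [0, 0, 0],
    [0, 0, 0],
    [0, 0, 0],
    [0, 0, 0],
    [0, 0, 0],
    [0, 0, 0],
    [0, 0, 0],
    [0, 0, 0]
  ],
  "fingers": [255, 255, 255, 255, 255, 255, 255, 255, 255]
}}

```text
time: 21.68
tool_pos: [0.404, 0.2306, 0.4605]
eef_rot: [[-0.025, 1.0, -0.003], [1.0, 0.025, 0.002], [0.002, -0.003, -1.0]]
force: [0.3, -0.6, 0.1]
finger_gap: 0.002
```

Run:
```python
from h import *
np.set_printoptions(precision=4,suppress=True)
plan()
t=grab('top','top7');s=grab('side','side7')
a=t['pixels'][120:230,180:380];b=s['pixels'][130:235,240:400]
cv2.imwrite('pics/c9.png',np.vstack([cv2.resize(a,(560,308),interpolation=cv2.INTER_CUBIC),cv2.resize(b,(560,290),interpolation=cv2.INTER_CUBIC)]))
for f,n in((t,'top'),(s,'side')):
    for nm,p in(('rear',[*fx(0,-.095),.08]),('front',[*fx(0,.125),.08]),('nose',[*fx(0,.096),.08]),('pin1.3',[*fx(.0915,.163),.057]),('cap1.3',[*fx(.0915,.187),.057])): print(n,nm,proj(f,p))
    x0,y0,x1,y1=(280,205,330,225) if n=='top' else(284,178,325,205)
    p=cv2.resize(f['pixels'][y0:y1,x0:x1],None,fx=6,fy=6,interpolation=cv2.INTER_CUBIC)
    for c in cv2.findContours((p.max(2)<50).astype(np.uint8),cv2.RETR_EXTERNAL,cv2.CHAIN_APPROX_NONE)[0]:
        M=cv2.moments(c)
        if M['m00']>200: q=(np.array([M['m10'],M['m01']])/M['m00']+.5)/6-.5+[x0,y0];print(n,'ball',q,plane(f,q,.14))
g=t['pixels'].max(2).astype(int)
for r in(168,170,172):print(r,'240..',g[r,222:262],'| 300..',g[r,300:322])
```

```text
t 21.68 grasp [0.4036 0.2308 0.3055] F [ 0.3 -0.6  0.1] gap 0.002 q [-1.03  0.34  0.61  1.95 -0.24  0.93 -0.28]
top rear [314.446  170.5377]
top front [240.0915 172.6204]
top nose [249.9082 172.3455]
top pin1.3 [229.717  146.4248]
top cap1.3 [221.8921 146.6389]
top ball [305.6744 214.5358] [ 0.4572 -0.0008  0.14  ]
side rear [335.4836 196.9187]
side front [301.4015 172.5938]
side nose [305.5359 175.5446]
side pin1.3 [313.8738 166.8759]
side cap1.3 [310.5777 164.6596]
side ball [299.5935 193.5755] [ 0.4564 -0.0028  0.14  ]
168 240.. [106 105 105 109 105 107 128 158 176 177 174 176 176 174 158 127 108 107
 108 112 122 130 138 156 181 188 196 201 213 214 212 213 215 219 227 231
 221 188 182 183] | 300.. [109 122 139 168 199 231 239 239 239 242 241 241 242 237 223 202 195 190
 183 168 163 162]
170 240.. [104 106 105 107 105 111 145 191 220 223 224 220 221 218 194 142 122 160
 215 238 241 242 241 243 245 244 242 236 235 235 234 236 234 232 233 232
 221 190 178 180] | 300.. [112 119 137 171 221 248 251 251 251 250 250 250 250 245 220 157 133 133
 133 140 155 162]
172 240.. [103 106 108 107 107 107 116 132 144 144 145 147 144 139 123 111 125 192
 241 250 251 251 250 250 250 250 247 235 221 217 216 218 219 219 215 213
 198 175 169 172] | 300.. [107 103 117 142 185 220 224 225 224 223 223 224 224 219 205 206 207 209
 195 180 166 164]
```

View pics/c9.png

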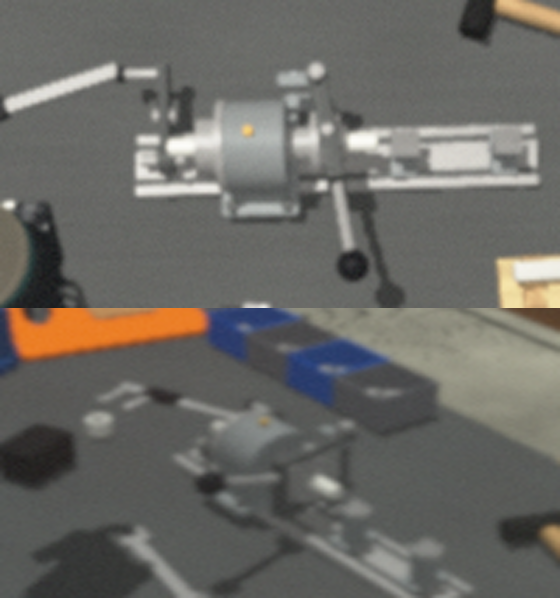

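The stop is folded: its cap is at (223,146), against (222,147) predicted for 1.3 rad. The ball has not moved since closing, and the bar shows at both ends. Last check: did the bar's rear end shift between butting (side5) and now (side7)?

Run:
```python
from h import *
P=[load(n)['pixels'][184:204,322:346].max(2).astype(np.float32) for n in('side5','side6','side7')]
for p in P:
    m=(cv2.resize(p,None,fx=6,fy=6,interpolation=cv2.INTER_CUBIC)>190).astype(np.uint8)
    M=cv2.moments(m,True);print('stub centroid',M['m10']/M['m00']/6+322,M['m01']/M['m00']/6+184,'area',M['m00']/36)
a,b=load('side0')['pixels'],load('side7')['pixels']
d=cv2.absdiff(cv2.GaussianBlur(a,(5,5),0),cv2.GaussianBlur(b,(5,5),0)).max(2)
# hex/thin area
for n,(x0,y0,x1,y1) in dict(hex=(326,232,372,270),thin=(299,246,348,290),bottle=(385,232,420,285),mallet=(378,200,435,256),spanner=(270,206,302,240),spacer=(262,165,274,180)).items(): print(n,'changed px',int((d[y0:y1,x0:x1]>40).sum()))
manip.close_job()
```

```text
stub centroid 332.9986945169713 193.73150565709312 area 10.63888888888889
stub centroid 333.06413612565444 193.73865619546248 area 10.61111111111111
stub centroid 333.1174645390071 193.7828014184397 area 10.444444444444445
hex changed px 276
thin changed px 351
bottle changed px 0
mallet changed px 0
spanner changed px 0
spacer changed px 0
the job is handed in; nothing more can be done
```

I did all five steps in order and handed the job in at about 22 s of the 54 s: laid the bar in the V-rests, fed it to the stop, closed the lever, swung the stop down and drew the arm clear. No verdict is reported.

**What the last checks showed**
- **Depth:** The bar butted the stop at 9 N, within about 1 mm of where I predicted. Its rear end then moved by only about 0.1 pixel in the side view through clamping and folding the stop. The top view puts its middle about 1.7 mm further forward than my fixture estimate, but that estimate is only good to 2–3 mm.
- **Stop:** Its cap sits within about 1 pixel of where it should be at 1.3 rad.
- **Bystanders:** The oil bottle, mallet, spanner and spacer show no changed pixels. The caliper and sanding block were only looked at, and seem unmoved.

**What is less certain**
- **Lever:** The ball moved about 56 mm, not the full 66 mm. It stalled at 29 N, against the 2–4 N it normally takes, so I took it as fully closed from a start slightly above 0. If it did start at exactly 0, it would be at about 0.27 rad, short of the 0.29 needed.
- **Hex bar and thin rod:** The image comparison does show changes around them. I put that down to the round bar leaving the space between them, and did not measure the two bars separately at the end.

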